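Move the painted lorry wheels to the fitting rack in reverse order

TASK

Move the four painted wheels from the drying rack to the spindles of the aluminium fitting rack, one on each, in reverse order: the wheel that dried nearest the drying rack's red flag goes on the spindle farthest from the fitting rack's red flag, the next one on the next spindle, and so on, so that the one that dried farthest ends up nearest the flag. Set each wheel down flat on the bar without dropping it, and let go.

Things in the scene. Friction and masses are not known exactly. Their poses are not given: they have to be found in the camera images.
- wheel_green_c (a point): Centre (half-way up) of the loose toy-lorry wheel with the green hub: black tyre, outer diameter 52 mm, 26 mm thick, lying flat with its axle vertical; through-hole 24 mm in diameter; about 60 g. z is along its axle, up. At the start it lies on the stand of its own colour.
- wheel_yellow_c (a point): Centre (half-way up) of the loose toy-lorry wheel with the yellow hub: black tyre, outer diameter 52 mm, 26 mm thick, lying flat with its axle vertical; through-hole 24 mm in diameter; about 60 g. z is along its axle, up. At the start it lies on the stand of its own colour.
- wheel_white_c (a point): Centre (half-way up) of the loose toy-lorry wheel with the white hub: black tyre, outer diameter 52 mm, 26 mm thick, lying flat with its axle vertical; through-hole 24 mm in diameter; about 60 g. z is along its axle, up. At the start it lies on the stand of its own colour.
- wheel_blue_c (a point): Centre (half-way up) of the loose toy-lorry wheel with the blue hub: black tyre, outer diameter 52 mm, 26 mm thick, lying flat with its axle vertical; through-hole 24 mm in diameter; about 60 g. z is along its axle, up. At the start it lies on the stand of its own colour.
- stand_green: Fixed green stand on the drying rack, 70 x 34 x 15 mm (long side along the rack); origin at the centre of its underside, 15 mm above the bench; x along the rack, z up. An 8 mm spindle rises 38 mm above its top, through the wheel lying on it. Four stands in a row at 75 mm pitch, in any order of colour.
- stand_yellow: Fixed yellow stand on the drying rack, 70 x 34 x 15 mm (long side along the rack); origin at the centre of its underside, 15 mm above the bench; x along the rack, z up. An 8 mm spindle rises 38 mm above its top, through the wheel lying on it. Four stands in a row at 75 mm pitch, in any order of colour.
- stand_white: Fixed white stand on the drying rack, 70 x 34 x 15 mm (long side along the rack); origin at the centre of its underside, 15 mm above the bench; x along the rack, z up. An 8 mm spindle rises 38 mm above its top, through the wheel lying on it. Four stands in a row at 75 mm pitch, in any order of colour.
- stand_blue: Fixed blue stand on the drying rack, 70 x 34 x 15 mm (long side along the rack); origin at the centre of its underside, 15 mm above the bench; x along the rack, z up. An 8 mm spindle rises 38 mm above its top, through the wheel lying on it. Four stands in a row at 75 mm pitch, in any order of colour.
- dry_flag: Red flag (block 24 x 34 x 15 mm with an upright red plate, 45 mm high in all) at one end of the drying rack, fixed, in line with the stands, 57.5 mm from the middle of the nearest stand; it may be at either end (the other end has a low grey block). Origin at the centre of its underside, 15 mm above the bench.
- fitting_rack: Fixed aluminium bar, 400 x 36 x 30 mm; origin at the centre of its underside, on the bench; x along the bar, z up. Four 8 mm spindles rise 38 mm above its top at x = -112.5, -37.5, +37.5, +112.5 mm, y = 0; its red flag (45 mm tall) stands on it at x = +170 mm. A wheel fully down has its centre 43 mm above the bench. The racks lie left and right, roughly along world x; only flat bits under 25 mm lie between.
There are look-alikes about, which are no part of the job. What is shaped like the part that bears wheel_yellow_c but orange or turquoise is not meant.

How it is judged:
By the outcome, as a careful person would: the job done as asked, in the order asked, and still so for the second after the job is handed in, with the robot touching nothing.
It also fails if it takes over 99 s, if anything falls off the work surface, if the arm or the gripper's body presses on something with over 40 N, if the wrist force passes 120 N, or if a joint passes its speed limit or range.

ROBOT

A 6-joint arm with a two-finger parallel gripper is mounted at the origin on the work surface. World frame = base frame: x ahead of the robot, y to its left, z up, the work surface at z = 0. Lengths are in m, angles in degrees, forces in N, time in s.
With the tool pointing down it reaches from about 0.25 to 0.725 m from the base axis. Payload 9.7 kg.
Tool frame: the origin (TCP) lies midway between the tips of the shut fingers; the grasp point (between the pads) lies 19 mm behind it; z points along the fingers, y is the line along which they close (so a half turn about z gives the same grasp; the last joint's range is limited). The gripper opens to 85 mm and grips with 20 to 120 N. Pads are 22 mm wide; open, the fingers measure 114 mm over their backs; the gripper's body (76 mm by 85 mm) begins 54 mm behind the grasp point. The pads swing forward as they close: fully open they stand 13 mm farther back than shut.
Start: joints at [-63.14, 4.979, 10.078, 95.1, 0, 90], TCP at [0.248, -0.491, 0.201] pointing down, gripper open.
Joint ranges: [-179.16, 179.16], [-48.56, 103.87], [-65.8, 70.77], [-126.05, 130.52], [-82.76, 87.17], [-180, 180]. Speed limits (degrees/s): [127.2, 127.2, 147.25, 180, 180, 180].

INTERFACE

Orientations are given as [roll, pitch, yaw] about the fixed x, y, z axes, in that order (R = Rz(yaw) Ry(pitch) Rx(roll)).
In Python, from workcell import bot gives the robot as it stands.
- The arm moves only by the shell command python3 -m crank 'ROWS' [FORCE]. ROWS is JSON, a list of rows, each an object with "gripper": the finger opening in mm, from 0 to 85.4; "travel": the shift along the tool's x, y, z in mm, a list of three; "twist": the turn, a rotation vector about the tool's x, y, z in rad, a list of three. In form: [{"gripper": gripper, "travel": [tx, ty, tz], "twist": [rx, ry, rz]}, ...]. A call has 1 to 12 rows; each row shifts and turns the commanded pose from where the row before left it, along the tool's axes as they then stand; what a row does not reach is not made up. A row lasts 1/8 s, in which the tool goes at most 62.5 mm and 10.7 degrees, less where a joint would pass 70% of its speed; a pose out of reach is approached as far as the arm can. A call is refused whole if a number of a shift passes 62.5 or a number of a turn 0.188, either way. A call with a gripper value outside its range is refused whole. The fingers move at their own pace and stop on an object; FORCE is the grip in N (left out, the last holds). Time passes only in rows, so rows that do not move let the fingers close. It gives the time, the measured TCP pose, the force, the opening and the grip force at its end, in the units of the state.
- bot.get_obs(): the state, without advancing time (a new reading comes with each control period).
- bot.camera(name): name is "scene" or "top" or "wrist"; returns the picture (480x640x3 uint8, red, green, blue); there is no depth.
- bot.calibration(name): a dict with "vfov" (degrees; the focal length in pixels is half the picture's height over the tangent of half this angle, whatever the lens; pixels are square), "cx", "cy" (the principal point, pixels), "camera_from_world" (4x4, takes a point from world to camera coordinates). Camera axes: x right, y down, z forward; pixel columns grow to the right and rows downward; lengths in m; the calibration is good to about 2 mm. The wrist camera is an equidistant fisheye: a pixel r from the principal point sees the ray r / f radians off the axis. A picture is of the moment at which its call begins: read the wrist's pose just before it. calibration takes no time and is no camera call; for the wrist camera it gives the pose at the moment of the call.
- bot.job_done(): hands the job in; it is judged then, once.
The state is a dict: "time": time; "q": joint angles; "qd": joint speeds; "joint_efforts": joint torques, N m; "ee_pos": TCP position; "tcp_rot": TCP orientation; "wrist_force": force on the tool from outside, world axes, zero at the start; "torque": the same for the moment, N m; "opening": finger opening in m; "grasp_force": force on a finger pad.
Only numpy, scipy, OpenCV 4.12 (cv2) and the standard library are available. Lean on these libraries where they do the work, as an engineer would, in place of code of your own. Each camera call takes 0.05 s, during which the arm holds its last target. There are 200 camera calls.

## Working session

There is one attempt and no reset: what is moved stays moved. The work goes in short steps, Python scripts to look and compute and a shell command to move; the robot and the scene stay as the last step left them, time stands still between calls to the robot, and variables do not carry over. Pictures are saved under pics/ and viewed, at most 14 in all, crops included, and the job is handed in when it is done.

```bash
ls; mkdir -p pics
cat > h.py <<'E'
import numpy as np, cv2
from workcell import bot
def shot(name,fn=None):
    im=bot.camera(name)
    if fn: cv2.imwrite('pics/'+fn,im[:,:,::-1])
    return im
def K(name):
    c=bot.calibration(name); f=240/np.tan(np.radians(c['vfov'])/2)
    return f,c['cx'],c['cy'],np.array(c['camera_from_world'])
def ray(cal,u,v,fish=False):
    f,cx,cy,T=cal; x,y=u-cx,v-cy
    if fish:
        r=np.hypot(x,y)+1e-9; th=r/f; d=np.array([x/r*np.sin(th),y/r*np.sin(th),np.cos(th)])
    else: d=np.array([x/f,y/f,1.])
    R=T[:3,:3]; return -R.T@T[:3,3], R.T@d/np.linalg.norm(d)
def onz(cal,u,v,z,fish=False):
    o,d=ray(cal,u,v,fish); return o+d*(z-o[2])/d[2]
def tri(rays):
    A=0;b=0
    for o,d in rays:
        P=np.eye(3)-np.outer(d,d); A=A+P; b=b+P@o
    return np.linalg.solve(A,b)
E
python3 - <<'E'
from h import *
print(bot.get_obs())
for n in('scene','top','wrist'):
    shot(n,n+'0.png'); print(n,[np.round(k,3).tolist() for k in K(n)])
E
```

```text
pics
{'time': 0.0, 'q': array([-6.31402266e+01,  5.01045703e+00,  1.00313297e+01,  9.50983956e+01,
       -6.56439922e-04,  9.00013840e+01]), 'qd': array([-0.03448761,  0.06573728,  0.03758708, -0.06188941, -0.08170918,
        0.01543835]), 'joint_efforts': array([ 6.72602109e-04, -5.20387352e+01,  4.64806867e+01,  1.62202085e-02,
        1.42040517e-05, -1.27273978e-06]), 'ee_pos': array([ 0.24836452, -0.49041424,  0.20066128]), 'tcp_rot': array([-1.79922477e+02,  6.58311943e-04,  2.68583903e+01]), 'wrist_force': array([ 0.43369773, -0.43534146, -0.40565278]), 'torque': array([ 0.01475611, -0.00402888, -0.00405852]), 'grasp_force': 0.0, 'opening': 0.08539100744870966}
scene [434.604, 315.093, 235.453, [[-0.635, 0.772, 0.006, 0.33], [0.606, 0.504, -0.616, -0.327], [-0.479, -0.387, -0.788, 1.236], [0.0, 0.0, 0.0, 1.0]]]
top [478.209, 320.01, 235.283, [[-0.026, -0.999, -0.028, 0.063], [-0.994, 0.029, -0.102, 0.558], [0.102, 0.026, -0.994, 0.768], [0.0, 0.0, 0.0, 1.0]]]
wrist [371.648, 322.419, 242.596, [[0.452, -0.892, -0.001, -0.549], [-0.847, -0.43, 0.313, -0.04], [-0.28, -0.14, -0.95, 0.38], [0.0, 0.0, 0.0, 1.0]]]
```

View pics/top0.png

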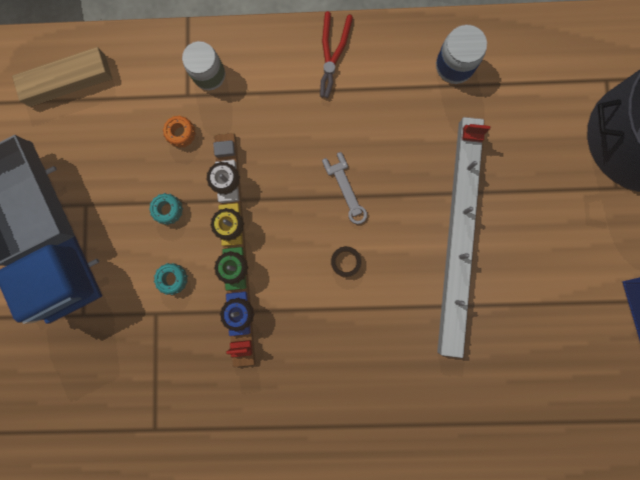

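View pics/scene0.png

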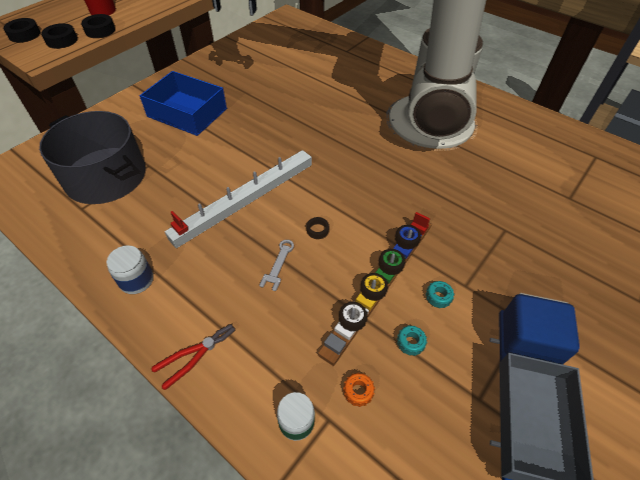

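Top view: the drying rack is on the left. Its flag is at (240,349), and going away from it come blue (237,315), green (231,267), yellow (227,223) and white (222,177). The fitting rack has its flag at (475,132) and spindle tips near (461,303), (464,258), (468,212) and (473,166). So blue→303, green→258, yellow→212, white→166.
Things that could be mistaken for the wheels are the turquoise rings (166,208) and (170,278), the orange ring (178,130), the loose dark ring (346,262), and the tyres on the other table in the scene view at (20,30), (60,36) and (98,26). None has a coloured hub on a stand of the same colour.

Run:
```python
from h import *
a=cv2.imread('pics/top0.png');b=cv2.imread('pics/scene0.png')
c=[cv2.resize(a[120:370,195:265],None,fx=2.4,fy=2.4,interpolation=2),cv2.resize(a[120:370,435:505],None,fx=2.4,fy=2.4,interpolation=2),
cv2.resize(b[205:365,315:440],None,fx=3.4,fy=3.4,interpolation=2)]
H=600;out=[cv2.copyMakeBorder(x,0,H-x.shape[0],0,0,0) for x in c]
o=np.hstack(out);print(o.shape);cv2.imwrite('pics/crop1.png',o)
cv2.imwrite('pics/crop2.png',cv2.resize(b[140:250,160:320],None,fx=5,fy=5,interpolation=2))
```

```text
(600, 761, 3)
```

View pics/crop1.png

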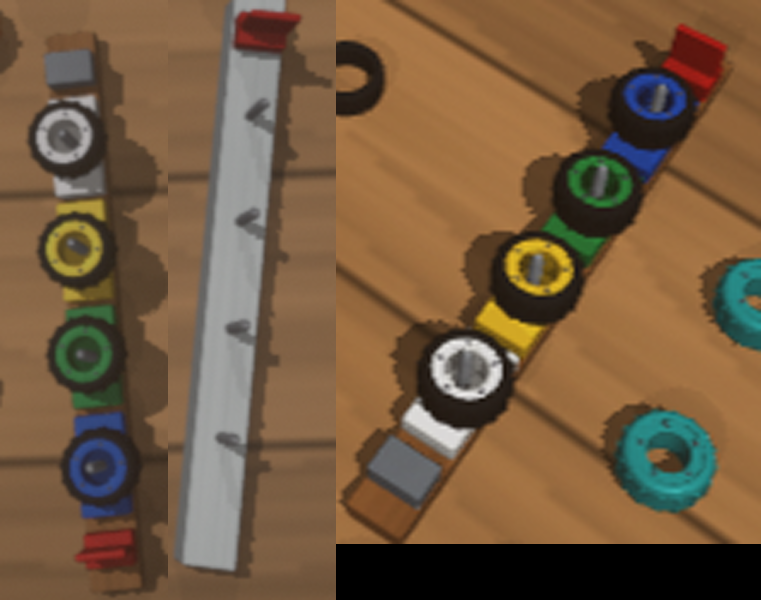

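View pics/crop2.png

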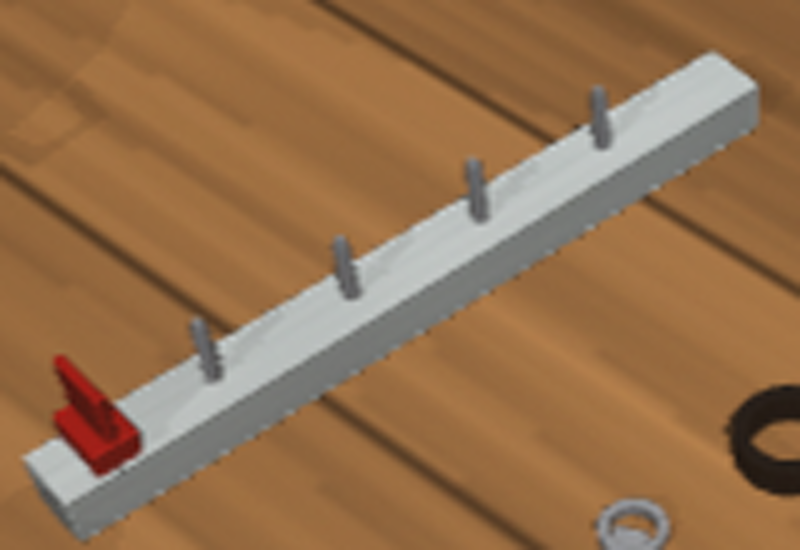

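The close crop confirms it: from the dry flag the order is blue, green, yellow, white, each on a stand of its own colour. The rings to the right are turquoise decoys. The fitting-rack spindle tips and bases are clear in the scene crop.

Run:
```python
from h import *
ct,cs=K('top'),K('scene')
def proj(c,p):
    f,cx,cy,T=c;q=T[:3,:3]@p+T[:3,3];return np.round([cx+f*q[0]/q[2],cy+f*q[1]/q[2]],1)
top=[(236.7,313.8),(230.8,267.1),(226.3,223.8),(222.5,177.1)]
sc=[(408.5,233.8),(392.4,258.5),(374.1,284.1),(353.2,313.5)]
for n,t,s in zip('bgyw',top,sc):
    print(n,np.round(tri([ray(ct,*t),ray(cs,*s)]),4),'top@56',np.round(onz(ct,*t,.056)[:2],4),'sc',np.round(onz(cs,*s,.056)[:2],4))
tips=[(279.6,157.6),(254.6,172),(228,187.6),(199.6,204.4)];bs=[(280.6,169.6),(256.2,183.8),(230.2,199.4),(202.8,216)]
for a,b in zip(tips,bs):
    A=onz(cs,*a,.068);B=onz(cs,*b,.03);print(np.round(A,4),np.round(B,4),'top tip',proj(ct,A),'base',proj(ct,B))
```

```text
b [0.4344 0.1841 0.0519] top@56 [0.435  0.1825] sc [0.437  0.1858]
g [0.5094 0.1929 0.0519] top@56 [0.5096 0.1914] sc [0.5117 0.1946]
y [0.581  0.1993 0.0502] top@56 [0.58   0.1983] sc [0.5846 0.2005]
w [0.6586 0.2054 0.0508] top@56 [0.6575 0.2041] sc [0.6609 0.2069]
[ 0.4451 -0.1706  0.068 ] [ 0.4457 -0.1698  0.03  ] top tip [461.6 302. ] base [454.9 300.8]
[ 0.5185 -0.1818  0.068 ] [ 0.5189 -0.1816  0.03  ] top tip [466.1 254.6] base [459.6 255.8]
[ 0.5925 -0.1924  0.068 ] [ 0.5934 -0.1924  0.03  ] top tip [470.2 207.7] base [463.6 210.7]
[ 0.6669 -0.2027  0.068 ] [ 0.6676 -0.2027  0.03  ] top tip [473.9 161.4] base [467.3 166.8]
```

```bash
cat >> h.py <<'E'
def go(x,y,z,yaw):
    o=bot.get_obs(); p=o['ee_pos']; a=np.radians(yaw); d=np.array([x,y,z])-p
    dy=(o['tcp_rot'][2]-yaw+180)%360-180
    print('t',round(o['time'],2),'turn first rz',round(np.radians(dy),3),'then tool mm',np.round([1e3*(d[0]*np.cos(a)+d[1]*np.sin(a)),1e3*(d[0]*np.sin(a)-d[1]*np.cos(a)),-1e3*d[2]],1),'|xy|',round(1e3*np.hypot(d[0],d[1])))
E
python3 -m crank '[{"gripper":85,"travel":[0,0,0],"twist":[0,0,0.153]},{"gripper":85,"travel":[0,0,0],"twist":[0,0,0.153]},{"gripper":85,"travel":[0,0,0],"twist":[0,0,0.153]},{"gripper":85,"travel":[0,0,0],"twist":[0,0,0.153]},{"gripper":85,"travel":[32,-48.5,0],"twist":[0,0,0]},{"gripper":85,"travel":[32,-48.5,0],"twist":[0,0,0]},{"gripper":85,"travel":[32,-48.5,0],"twist":[0,0,0]},{"gripper":85,"travel":[32,-48.5,0],"twist":[0,0,0]},{"gripper":85,"travel":[32,-48.5,0],"twist":[0,0,0]},{"gripper":85,"travel":[32,-48.5,0],"twist":[0,0,0]},{"gripper":85,"travel":[32,-48.5,0],"twist":[0,0,0]},{"gripper":85,"travel":[0,0,0],"twist":[0,0,0]}]' 40
python3 - <<'E'
from h import *
c=K('wrist');shot('wrist','w1.png');np.save('c1.npy',np.array(c,dtype=object),allow_pickle=True);print(bot.get_obs()['ee_pos'])
go(0.46,0.1865,0.2,5.4)
E
```

```text
time: 1.65
ee_pos: [0.5204, -0.1836, 0.2005]
tcp_rot: [-180.0, 0.1, -7.9]
wrist_force: [0.2, -0.1, 0.2]
opening: 0.0851
grasp_force: 0.0
[ 0.5192925  -0.1851462   0.20071647]
t 1.7 turn first rz -0.234 then tool mm [ -24.1 -375.6    0.7] |xy| 376
```

View pics/w1.png

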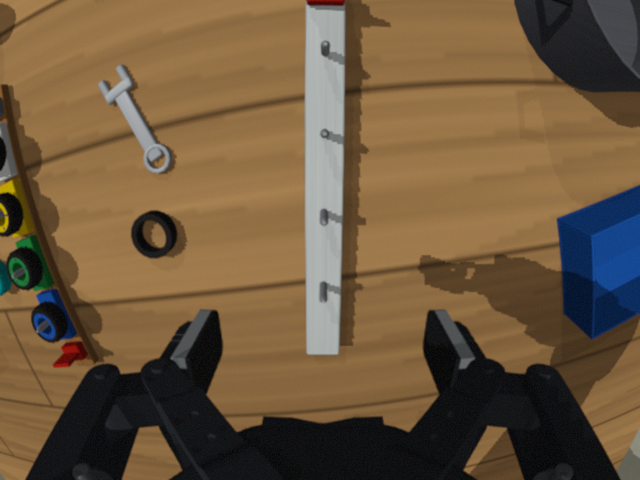

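The wrist view shows the fitting bar with all four spindles. Tips: (325,43) nearest the flag, (325,133), (323,221) and (323,299). Bases: about (325,52), (325,134), (324,211) and (324,286).

```bash
python3 -m crank '[{"gripper":85,"travel":[0,0,0],"twist":[0,0,-0.117]},{"gripper":85,"travel":[0,0,0],"twist":[0,0,-0.117]},{"gripper":85,"travel":[-3.5,-53.6,0],"twist":[0,0,0]},{"gripper":85,"travel":[-3.5,-53.6,0],"twist":[0,0,0]},{"gripper":85,"travel":[-3.5,-53.6,0],"twist":[0,0,0]},{"gripper":85,"travel":[-3.5,-53.6,0],"twist":[0,0,0]},{"gripper":85,"travel":[-3.5,-53.6,0],"twist":[0,0,0]},{"gripper":85,"travel":[-3.5,-53.6,0],"twist":[0,0,0]},{"gripper":85,"travel":[-3.5,-53.6,0],"twist":[0,0,0]},{"gripper":85,"travel":[0,0,0],"twist":[0,0,0]}]'
python3 - <<'E'
from h import *
c1=np.load('c1.npy',allow_pickle=True);cs=K('scene')
tips=[(279.6,157.6),(254.6,172),(228,187.6),(199.6,204.4)]
wt=[(323,299),(323,221),(325,133),(325,43)];wb=[(324,286),(324,211),(325,134),(325,52)]
for s,t,b in zip(tips,wt,wb): print('tri tip',np.round(tri([ray(cs,*s),ray(c1,*t,True)]),4),'wr tip',np.round(onz(c1,*t,.068,True)[:2],4),'base',np.round(onz(c1,*b,.03,True)[:2],4))
c=K('wrist');shot('wrist','w2.png');np.save('c2.npy',np.array(c,dtype=object),allow_pickle=True);print(bot.get_obs()['ee_pos'])
E
```

```text
time: 2.95
ee_pos: [0.4669, 0.1097, 0.2044]
tcp_rot: [-176.7, 0.0, 11.2]
wrist_force: [-0.2, 0.0, -1.4]
opening: 0.0851
grasp_force: 0.0
tri tip [ 0.4446 -0.1726  0.0654] wr tip [ 0.4473 -0.1732] base [ 0.4427 -0.1736]
tri tip [ 0.519  -0.1828  0.0671] wr tip [ 0.5203 -0.1833] base [ 0.5198 -0.1842]
tri tip [ 0.5924 -0.1945  0.0662] wr tip [ 0.5933 -0.1951] base [ 0.5915 -0.195 ]
tri tip [ 0.6669 -0.2047  0.0666] wr tip [ 0.6674 -0.2053] base [ 0.6671 -0.2055]
[0.46712019 0.1090964  0.20422992]
```

View pics/w2.png

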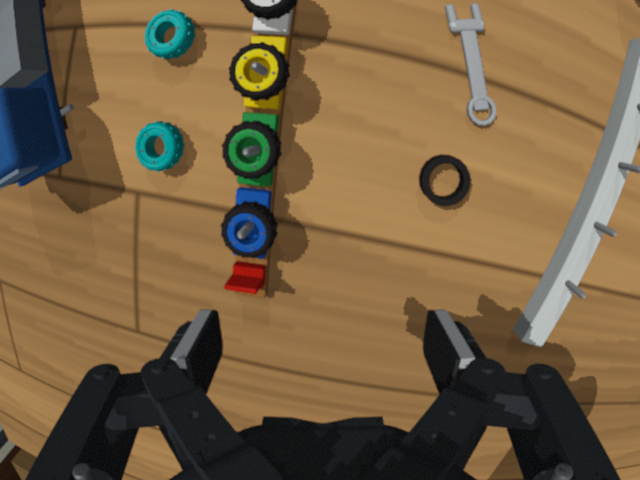

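The triangulated tips are at 65–67 mm (expected 68) at about 75 mm pitch, so they agree. In this view the wheels are at blue (248,230), green (251,150) and yellow (259,70). The tool stopped short and slightly tilted, so I'll check why.

Run:
```python
from h import *
o=bot.get_obs();print(o['q'].round(2),o['qd'].round(2),o['ee_pos'],o['tcp_rot'])
c2=np.load('c2.npy',allow_pickle=True);ct=K('top');cs=K('scene')
top=[(236.7,313.8),(230.8,267.1),(226.3,223.8)];sc=[(408.5,233.8),(392.4,258.5),(374.1,284.1)]
for w,t,s in zip([(248,229),(251,150),(259,70)],top,sc):
    print(np.round(onz(c2,*w,.054,True),4),np.round(tri([ray(c2,*w,True),ray(cs,*s)]),4),np.round(tri([ray(c2,*w,True),ray(ct,*t),ray(cs,*s)]),4))
go(0.436,0.1845,0.2,5.4)
```

```text
[ 11.01  -4.56   0.77  95.38   3.25 179.92] [-0.79  0.3   0.09 -0.09 -0.22  0.14] [0.46712019 0.1090964  0.20422992] [-1.76745836e+02  4.78499910e-02  1.10948486e+01]
[0.4389 0.1838 0.054 ] [0.4379 0.1847 0.0551] [0.4357 0.1842 0.0519]
[0.5114 0.1919 0.054 ] [0.5106 0.193  0.053 ] [0.5101 0.1928 0.0521]
[0.5827 0.1976 0.054 ] [0.5825 0.1988 0.0515] [0.5818 0.199  0.0507]
t 3.0 turn first rz 0.099 then tool mm [-23.9 -78.    4.2] |xy| 82
```

Joint 6 ran into its 180° limit, so I'll level the tool and use the half-turned grasp (yaw ≈185 / 172).

```bash
python3 -m crank '[{"gripper":85,"travel":[0,0,0],"twist":[-0.057,0,0]},{"gripper":85,"travel":[0,0,0],"twist":[0,0,-0.17]},{"gripper":85,"travel":[0,0,0],"twist":[0,0,-0.17]},{"gripper":85,"travel":[0,0,0],"twist":[0,0,-0.17]},{"gripper":85,"travel":[0,0,0],"twist":[0,0,-0.17]},{"gripper":85,"travel":[0,0,0],"twist":[0,0,-0.17]},{"gripper":85,"travel":[0,0,0],"twist":[0,0,-0.17]},{"gripper":85,"travel":[0,0,0],"twist":[0,0,-0.17]},{"gripper":85,"travel":[0,0,0],"twist":[0,0,-0.17]},{"gripper":85,"travel":[0,0,0],"twist":[0,0,-0.17]}]'
python3 -m crank '[{"gripper":85,"travel":[0,0,0],"twist":[0,0,-0.17]},{"gripper":85,"travel":[0,0,0],"twist":[0,0,-0.17]},{"gripper":85,"travel":[0,0,0],"twist":[0,0,-0.17]},{"gripper":85,"travel":[0,0,0],"twist":[0,0,-0.17]},{"gripper":85,"travel":[0,0,0],"twist":[0,0,-0.17]},{"gripper":85,"travel":[0,0,0],"twist":[0,0,-0.17]},{"gripper":85,"travel":[0,0,0],"twist":[0,0,-0.17]},{"gripper":85,"travel":[0,0,0],"twist":[0,0,-0.17]},{"gripper":85,"travel":[0,0,0],"twist":[0,0,-0.17]},{"gripper":85,"travel":[0,0,0],"twist":[0,0,0]}]'
python3 -c "
from h import *
print(bot.get_obs()['q'].round(1),bot.get_obs()['tcp_rot']);go(.436,.1843,.15,185.4)"
```

```text
time: 4.25
ee_pos: [0.4693, 0.0992, 0.2041]
tcp_rot: [-179.9, -0.4, 99.7]
wrist_force: [-1.3, -0.3, -0.3]
opening: 0.0851
grasp_force: 0.0
time: 5.5
ee_pos: [0.4693, 0.0995, 0.2041]
tcp_rot: [179.6, -0.1, -173.0]
wrist_force: [0.5, 0.4, 0.7]
opening: 0.0851
grasp_force: 0.0
[11.7 -4.5  0.9 95.4  0.4  4.7] [ 1.79597768e+02 -9.69640033e-02 -1.72961585e+02]
t 5.5 turn first rz 0.029 then tool mm [25.1 87.5 54.1] |xy| 91
```

```bash
python3 -m crank '[{"gripper":85,"travel":[0,0,0],"twist":[0,0,0.029]},{"gripper":85,"travel":[12.5,44,0],"twist":[0,0,0]},{"gripper":85,"travel":[12.5,44,0],"twist":[0,0,0]},{"gripper":85,"travel":[0,0,40],"twist":[0,0,0]},{"gripper":85,"travel":[0,0,34],"twist":[0,0,0]},{"gripper":85,"travel":[0,0,0],"twist":[0,0,0]}]'
python3 - <<'E'
from h import *
c=K('wrist');shot('wrist','w3.png');np.save('c3.npy',np.array(c,dtype=object),allow_pickle=True);go(.436,.1843,.024,185.4)
f,cx,cy,T=c
q=T[:3,:3]@np.array([.436,.1843,.056])+T[:3,3];r=np.hypot(q[0],q[1]);th=np.arctan2(r,q[2]);print('expect blue',cx+f*th*q[0]/r,cy+f*th*q[1]/r)
E
```

```text
time: 6.25
ee_pos: [0.4342, 0.1858, 0.1288]
tcp_rot: [179.6, -0.3, -174.6]
wrist_force: [-0.1, 0.5, 0.5]
opening: 0.0847
grasp_force: 0.0
t 6.3 turn first rz 0.0 then tool mm [ -0.7  -1.9 106.8] |xy| 2
expect blue 318.54238786830473 243.69474369185372
```

View pics/w3.png

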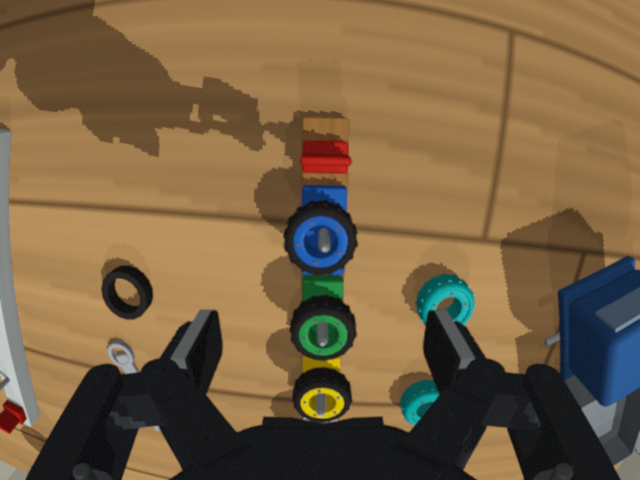

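The close view shows the hub centres at blue (321,238), green (322,331) and yellow (322,400). The fingers straddle the rack and clear the turquoise ring at (445,300).

Run:
```python
from h import *
c=np.load('c3.npy',allow_pickle=True);c2=np.load('c2.npy',allow_pickle=True)
for w,v in zip([(321,238),(322,331),(322,400)],[(248,229),(251,150),(259,70)]): print(np.round(onz(c,*w,.054,True),4),np.round(tri([ray(c,*w,True),ray(c2,*v,True)]),4))
go(.433,.184,.024,185.4)
```

```text
[0.4323 0.1857 0.054 ] [0.4354 0.186  0.0439]
[0.5071 0.1934 0.054 ] [0.5108 0.1936 0.0479]
[0.579  0.2001 0.054 ] [0.5834 0.1998 0.0487]
t 6.3 turn first rz 0.0 then tool mm [  2.3  -1.9 106.8] |xy| 3
```

```bash
python3 -m crank '[{"gripper":85,"travel":[1,-1,35],"twist":[0,0,0]},{"gripper":85,"travel":[0,0,40],"twist":[0,0,0]},{"gripper":85,"travel":[0,0,33],"twist":[0,0,0]},{"gripper":85,"travel":[0,0,0],"twist":[0,0,0]},{"gripper":45,"travel":[0,0,0],"twist":[0,0,0]},{"gripper":45,"travel":[0,0,0],"twist":[0,0,0]},{"gripper":45,"travel":[0,0,0],"twist":[0,0,0]},{"gripper":45,"travel":[0,0,0],"twist":[0,0,0]},{"gripper":45,"travel":[0,0,0],"twist":[0,0,0]},{"gripper":45,"travel":[0,0,0],"twist":[0,0,0]}]' 40
python3 - <<'E'
from h import *
shot('scene','s1.png'); go(.433,.184,.15,185.4)
a=cv2.imread('pics/s1.png');cv2.imwrite('pics/s1c.png',cv2.resize(a[140:340,300:480],None,fx=3,fy=3))
E
```

```text
time: 7.55
ee_pos: [0.4351, 0.1863, 0.024]
tcp_rot: [179.6, 0.0, -174.5]
wrist_force: [0.8, -1.4, 6.0]
opening: 0.045
grasp_force: 3.2
t 7.6 turn first rz 0.003 then tool mm [   2.3   -2.1 -126. ] |xy| 3
```

View pics/s1c.png

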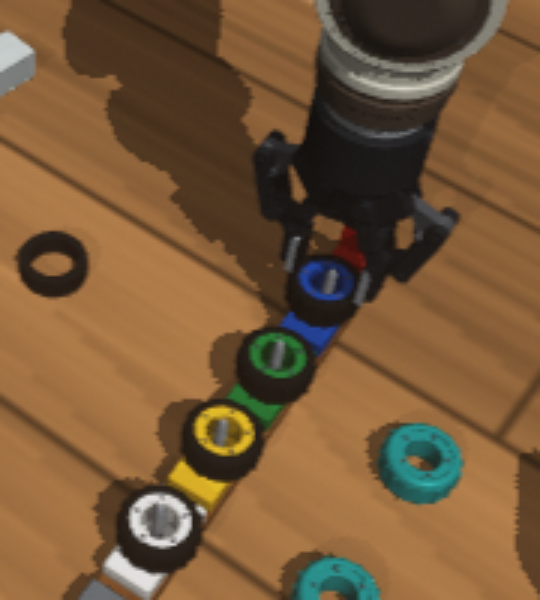

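The fingers seem to close on the flag side of the blue wheel (hub now about (408,235) in full-frame scene pixels, so essentially unmoved). I'll check in the wrist camera.

Run:
```python
from h import *
c=K('wrist');a=shot('wrist','w4.png');b=shot('top')
f,cx,cy,T=c;R=T[:3,:3];C=-R.T@T[:3,3];o=bot.get_obs();print('cam',C.round(4),'axis',R[2].round(3),'tcp',o['ee_pos'].round(4))
def pj(p):
    q=R@np.array(p)+T[:3,3];r=np.hypot(q[0],q[1]);th=np.arctan2(r,q[2]);return [cx+f*th*q[0]/r,cy+f*th*q[1]/r]
print('tcp px',pj(o['ee_pos']),'grasp px',pj(o['ee_pos']+[0,0,.019]))
cv2.imwrite('pics/w4c.png',np.hstack([cv2.resize(a[150:400,150:490],(544,400)),cv2.resize(b[260:380,190:266],(253,400))])[:,:,::-1])
```

```text
cam [0.3563 0.1778 0.196 ] axis [ 0.31   0.038 -0.95 ] tcp [0.4351 0.1863 0.024 ]
tcp px [np.float64(321.34010570542114), np.float64(284.92911970990366)] grasp px [np.float64(321.55257955154616), np.float64(302.06974149381404)]
```

View pics/w4c.png

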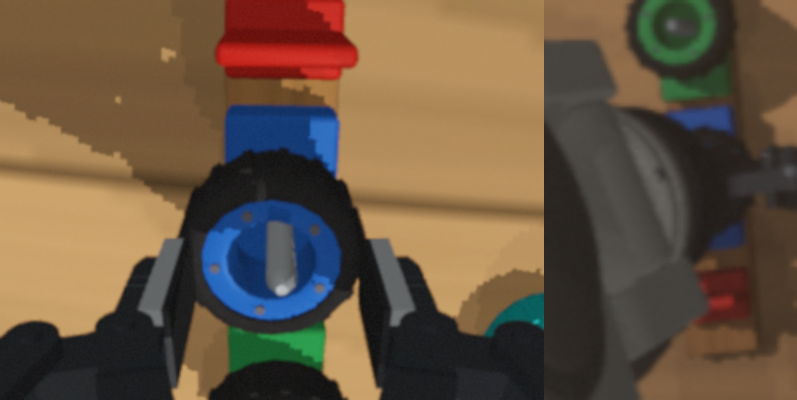

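The wheel sits between the pads, level with the grasp point: its hub is at full-frame (319,311), where about (321,312) was expected. The fingers had simply reached their commanded opening, so I'll close further.

```bash
python3 -m crank '[{"gripper":30,"travel":[0,0,0],"twist":[0,0,0]},{"gripper":30,"travel":[0,0,0],"twist":[0,0,0]},{"gripper":30,"travel":[0,0,0],"twist":[0,0,0]}]' 40; python3 -m crank '[{"gripper":30,"travel":[0,0,-15],"twist":[0,0,0]},{"gripper":30,"travel":[0,0,0],"twist":[0,0,0]}]'
python3 - <<'E'
from h import *
a=shot('wrist');b=shot('scene')
cv2.imwrite('pics/w5c.png',np.hstack([cv2.resize(a[150:400,150:490],(544,400)),cv2.resize(b[210:270,380:420],(256,400))])[:,:,::-1])
E
```

```text
time: 8.07
ee_pos: [0.4363, 0.185, 0.0256]
tcp_rot: [179.7, 0.2, -174.5]
wrist_force: [0.3, -12.0, 18.7]
opening: 0.0303
grasp_force: 9.7
time: 8.32
ee_pos: [0.435, 0.1865, 0.0391]
tcp_rot: [179.5, -0.0, -174.4]
wrist_force: [-0.1, 0.6, 0.2]
opening: 0.0299
grasp_force: 0.0
```

View pics/w5c.png

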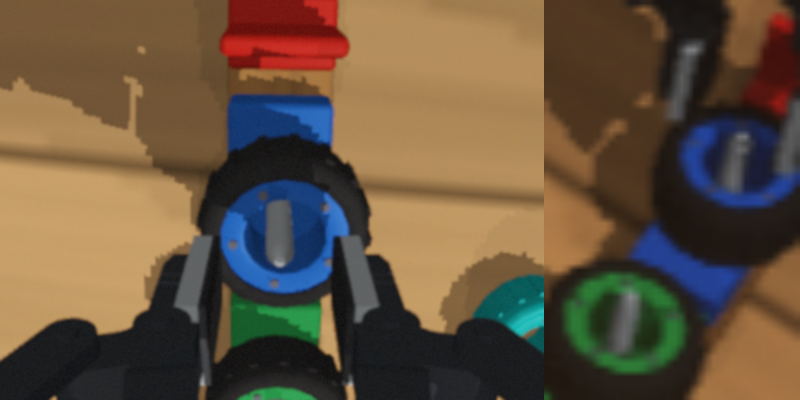

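The pads slid over the tyre and closed to 30 mm above the wheel, which stayed put. The tips are therefore higher than I assumed, so I'll measure them from the wrist pictures.

Run:
```python
from h import *
from scipy.spatial.transform import Rotation as Ro
o=bot.get_obs();c=K('wrist');f,cx,cy,T=c
Rt=Ro.from_euler('xyz',o['tcp_rot'],degrees=True).as_matrix();p=o['ee_pos']
def loc(u,v,y):
    a,d=ray(c,u,v,True);a=Rt.T@(a-p);d=Rt.T@d;s=(y-a[1])/d[1];return (1e3*(a+s*d)).round(1)
for op,L,Rr in[(85,(207,311),(438,311)),(45,(263,300),(383,300)),(30,(284,298),(363,298))]:
    for px in(L,Rr):
        print(op,px,loc(*px,.0005*op),loc(*px,-.0005*op))
a=Rt.T@(ray(c,320,240,True)[0]-p);print('cam in tool',a)
```

```text
85 (207, 311) [ 143.3   42.5 -287.3] [ 13.6 -42.5 -54.2]
85 (438, 311) [ 15.3  42.5 -57.3] [ 144.6  -42.5 -289.6]
45 (263, 300) [ 141.8   22.5 -294.2] [ 13.9 -22.5 -44.5]
45 (383, 300) [ 18.1  22.5 -52.7] [ 143.2  -22.5 -296.9]
30 (284, 298) [ 142.6   15.  -297.7] [ 11.6 -15.  -38. ]
30 (363, 298) [ 19.5  15.  -53.7] [ 143.   -15.  -298.5]
cam in tool [ 0.07923917  0.00049308 -0.17209036]
```

Wrist rays and the scene view agree: the finger tips are about 30 mm behind the reported TCP (near z 0.055 when TCP z was 0.024). I'll open, go down to where I stopped before, then deeper in guarded steps.

```bash
python3 -m crank '[{"gripper":85,"travel":[0,0,-30],"twist":[0,0,0]},{"gripper":85,"travel":[0,0,0],"twist":[0,0,0]},{"gripper":85,"travel":[0,0,0],"twist":[0,0,0]},{"gripper":85,"travel":[0,0,0],"twist":[0,0,0]},{"gripper":85,"travel":[0,0,25],"twist":[0,0,0]},{"gripper":85,"travel":[0,0,20],"twist":[0,0,0]},{"gripper":85,"travel":[0,0,0],"twist":[0,0,0]}]' 40
python3 -m crank '[{"gripper":85,"travel":[0,0,8],"twist":[0,0,0]},{"gripper":85,"travel":[0,0,0],"twist":[0,0,0]}]'
python3 - <<'E'
from h import *
a=shot('wrist');b=shot('scene')
cv2.imwrite('pics/w6c.png',np.hstack([cv2.resize(a[150:400,150:490],(476,350)),cv2.resize(b[190:260,370:434],(320,350))])[:,:,::-1])
E
```

```text
time: 9.3
ee_pos: [0.433, 0.1856, 0.021]
tcp_rot: [179.6, -0.3, -174.4]
wrist_force: [-0.7, 0.7, 0.5]
opening: 0.0846
grasp_force: 0.0
time: 9.55
ee_pos: [0.4343, 0.1862, 0.0148]
tcp_rot: [179.6, -0.1, -174.4]
wrist_force: [-0.2, -0.4, -0.2]
opening: 0.0855
grasp_force: 0.0
```

View pics/w6c.png

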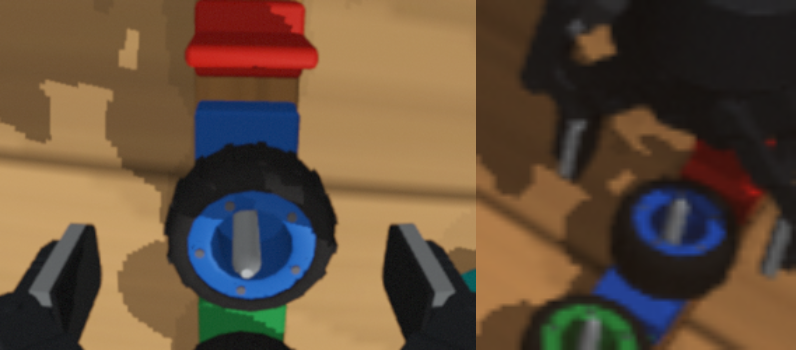

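The tips (scene right panel about (388,226) and (430,245) full frame) are still about level with the wheel's upper half, and nothing is touching. I'll go 20 mm deeper and grip.

```bash
python3 -m crank '[{"gripper":85,"travel":[0,0,10],"twist":[0,0,0]},{"gripper":85,"travel":[0,0,8],"twist":[0,0,0]},{"gripper":85,"travel":[0,0,0],"twist":[0,0,0]}]' 40
python3 -m crank '[{"gripper":40,"travel":[0,0,0],"twist":[0,0,0]},{"gripper":40,"travel":[0,0,0],"twist":[0,0,0]},{"gripper":40,"travel":[0,0,0],"twist":[0,0,0]},{"gripper":40,"travel":[0,0,0],"twist":[0,0,0]},{"gripper":40,"travel":[0,0,0],"twist":[0,0,0]},{"gripper":40,"travel":[0,0,0],"twist":[0,0,0]}]' 40
```

```text
time: 10.02
ee_pos: [0.4336, 0.1861, -0.0041]
tcp_rot: [179.6, -0.2, -174.4]
wrist_force: [-0.2, 0.3, 0.5]
opening: 0.0852
grasp_force: 0.0
time: 10.78
ee_pos: [0.4347, 0.1866, -0.0025]
tcp_rot: [179.6, -0.0, -174.4]
wrist_force: [-0.1, -0.4, 6.4]
opening: 0.0502
grasp_force: 42.0
```

Firm grip: 42 N at 50 mm. Lift and carry to the first spindle.

```bash
python3 -m crank '[{"gripper":40,"travel":[0,0,-30],"twist":[0,0,0]},{"gripper":40,"travel":[0,0,-40],"twist":[0,0,0]},{"gripper":40,"travel":[0,0,-30],"twist":[0,0,0.12]},{"gripper":40,"travel":[0,0,0],"twist":[0,0,0.12]},{"gripper":40,"travel":[-8.7,-50.5,0],"twist":[0,0,0]},{"gripper":40,"travel":[-8.7,-50.5,0],"twist":[0,0,0]},{"gripper":40,"travel":[-8.7,-50.5,0],"twist":[0,0,0]},{"gripper":40,"travel":[-8.7,-50.5,0],"twist":[0,0,0]},{"gripper":40,"travel":[-8.7,-50.5,0],"twist":[0,0,0]},{"gripper":40,"travel":[-8.7,-50.5,0],"twist":[0,0,0]},{"gripper":40,"travel":[-8.7,-50.5,0],"twist":[0,0,0]},{"gripper":40,"travel":[0,0,0],"twist":[0,0,0]}]'
python3 - <<'E'
from h import *
c=K('wrist');a=shot('wrist');np.save('c7.npy',np.array(c,dtype=object),allow_pickle=True);b=shot('scene');cv2.imwrite('pics/s7.png',b[:,:,::-1]);cv2.imwrite('pics/w7.png',a[:,:,::-1])
cv2.imwrite('pics/w7c.png',np.hstack([cv2.resize(a[150:400,150:490],(476,350)),cv2.resize(b[100:205,210:306],(320,350))])[:,:,::-1])
go(.4446,-.1725,.097,171.8)
E
```

```text
time: 12.28
ee_pos: [0.444, -0.1757, 0.0937]
tcp_rot: [179.6, -0.2, 171.6]
wrist_force: [-0.3, 0.8, -1.7]
opening: 0.0503
grasp_force: 41.9
t 12.38 turn first rz -0.001 then tool mm [-0.4  0.7 -3.2] |xy| 1
```

View pics/w7c.png

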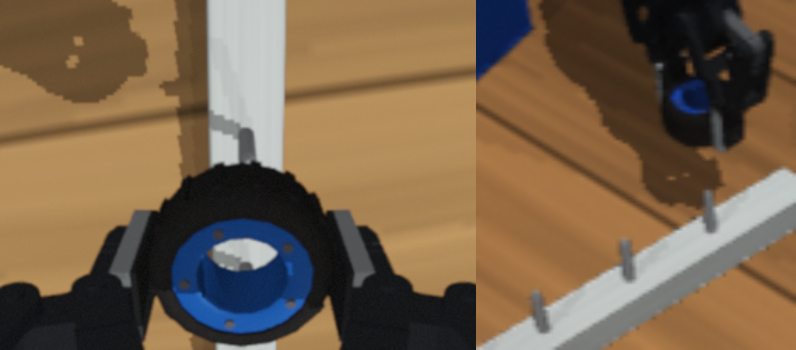

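The wheel hangs level in the pads with its hub centre at full-frame wrist (324,341). A spindle shows at (326,245) and another through the hole at about (326,339).

Run:
```python
from h import *
c=np.load('c7.npy',allow_pickle=True);f,cx,cy,T=c
p=bot.get_obs()['ee_pos']
def pj(p):
    q=T[:3,:3]@np.array(p)+T[:3,3];r=np.hypot(q[0],q[1]);th=np.arctan2(r,q[2]);return np.round([cx+f*th*q[0]/r,cy+f*th*q[1]/r],1)
print('tcp',p.round(4),'hub@.15',onz(c,323.6,341.4,.150,True).round(4),'tyre c',onz(c,323.6,341.4,.155,True).round(4))
for x,y in[(.4446,-.1725),(.519,-.183)]: print('S tip',pj([x,y,.068]),'base',pj([x,y,.03]))
print('seen tip',onz(c,326,244,.068,True).round(4),onz(c,326,264,.03,True).round(4))
```

```text
tcp [ 0.4441 -0.1731  0.0938] hub@.15 [ 0.4414 -0.1744  0.15  ] tyre c [ 0.4381 -0.174   0.155 ]
S tip [326.4 266.9] base [325.4 245.9]
S tip [326.6 371.7] base [325.8 340.9]
seen tip [ 0.4309 -0.1707  0.068 ] [ 0.4575 -0.174   0.03  ]
```

```bash
python3 -m crank '[{"gripper":40,"travel":[-2,1.5,25],"twist":[0,0,0]},{"gripper":40,"travel":[0,0,25],"twist":[0,0,0]},{"gripper":40,"travel":[0,0,20],"twist":[0,0,0]},{"gripper":40,"travel":[0,0,15],"twist":[0,0,0]},{"gripper":40,"travel":[0,0,5],"twist":[0,0,0]},{"gripper":40,"travel":[0,0,0],"twist":[0,0,0]},{"gripper":40,"travel":[0,0,0],"twist":[0,0,0]}]'
python3 -m crank '[{"gripper":40,"travel":[0,0,3],"twist":[0,0,0]},{"gripper":40,"travel":[0,0,0],"twist":[0,0,0]},{"gripper":40,"travel":[0,0,0],"twist":[0,0,0]}]'
```

```text
time: 13.25
ee_pos: [0.4469, -0.1711, 0.005]
tcp_rot: [179.6, -0.1, 171.8]
wrist_force: [-0.9, 0.1, -1.1]
opening: 0.0507
grasp_force: 41.9
time: 13.62
ee_pos: [0.4464, -0.1711, 0.0013]
tcp_rot: [179.6, -0.2, 171.8]
wrist_force: [0.2, -0.1, -0.7]
opening: 0.0503
grasp_force: 41.9
```

```bash
python3 -m crank '[{"gripper":40,"travel":[0,0,2],"twist":[0,0,0]},{"gripper":40,"travel":[0,0,0],"twist":[0,0,0]},{"gripper":40,"travel":[0,0,0],"twist":[0,0,0]}]'
python3 -m crank '[{"gripper":40,"travel":[0,0,1.5],"twist":[0,0,0]},{"gripper":40,"travel":[0,0,0],"twist":[0,0,0]},{"gripper":40,"travel":[0,0,0],"twist":[0,0,0]}]'
```

```text
time: 14.0
ee_pos: [0.4464, -0.171, -0.0008]
tcp_rot: [179.6, -0.2, 171.8]
wrist_force: [-0.2, -0.3, -0.3]
opening: 0.0506
grasp_force: 41.9
time: 14.38
ee_pos: [0.4464, -0.171, -0.0023]
tcp_rot: [179.6, -0.2, 171.8]
wrist_force: [-0.2, 0.3, 0.3]
opening: 0.0501
grasp_force: 42.0
```

```bash
python3 -m crank '[{"gripper":40,"travel":[0,0,1],"twist":[0,0,0]},{"gripper":40,"travel":[0,0,0],"twist":[0,0,0]},{"gripper":40,"travel":[0,0,0],"twist":[0,0,0]}]'
python3 -m crank '[{"gripper":40,"travel":[0,0,1],"twist":[0,0,0]},{"gripper":40,"travel":[0,0,0],"twist":[0,0,0]},{"gripper":40,"travel":[0,0,0],"twist":[0,0,0]}]'
```

```text
time: 14.75
ee_pos: [0.4464, -0.171, -0.0025]
tcp_rot: [179.6, -0.2, 171.8]
wrist_force: [-3.4, 1.8, 7.1]
opening: 0.0503
grasp_force: 42.7
time: 15.12
ee_pos: [0.4465, -0.171, -0.0026]
tcp_rot: [179.6, -0.2, 171.8]
wrist_force: [-7.5, 2.2, 16.3]
opening: 0.0505
grasp_force: 43.5
```

Seated: force rises at z = -0.0025, the pick height. Release and lift.

```bash
python3 -m crank '[{"gripper":40,"travel":[0,0,-1.8],"twist":[0,0,0]},{"gripper":40,"travel":[0,0,0],"twist":[0,0,0]},{"gripper":85,"travel":[0,0,0],"twist":[0,0,0]},{"gripper":85,"travel":[0,0,0],"twist":[0,0,0]},{"gripper":85,"travel":[0,0,0],"twist":[0,0,0]},{"gripper":85,"travel":[0,0,0],"twist":[0,0,0]},{"gripper":85,"travel":[0,0,0],"twist":[0,0,0]},{"gripper":85,"travel":[0,0,-20],"twist":[0,0,0]},{"gripper":85,"travel":[0,0,-35],"twist":[0,0,0]},{"gripper":85,"travel":[0,0,-40],"twist":[0,0,0]},{"gripper":85,"travel":[0,0,0],"twist":[0,0,0]}]'
python3 - <<'E'
from h import *
a=shot('wrist');b=shot('scene')
cv2.imwrite('pics/w8c.png',np.hstack([cv2.resize(a[150:400,150:490],(476,350)),cv2.resize(b[100:205,210:306],(320,350))])[:,:,::-1])
go(.509,.1935,.09,185.4)
E
```

```text
time: 16.5
ee_pos: [0.4483, -0.1723, 0.0957]
tcp_rot: [179.7, 0.1, 171.8]
wrist_force: [0.9, 0.2, -0.6]
opening: 0.0849
grasp_force: 0.0
t 16.6 turn first rz -0.237 then tool mm [-96.3 357.8   2.4] |xy| 371
```

View pics/w8c.png

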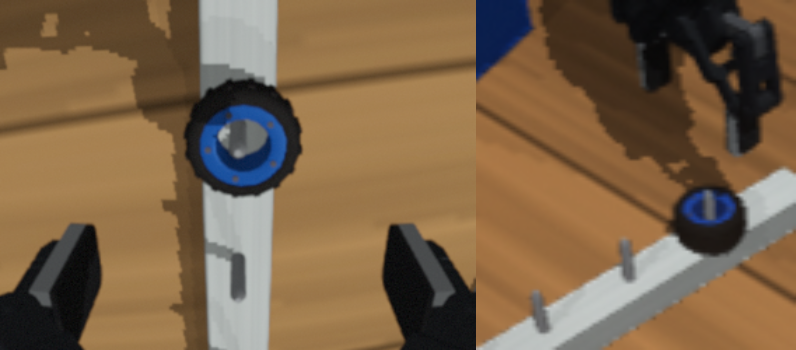

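Blue sits flat on the first spindle (wrist full-frame (323,251)), and the spindle pokes through the hub. Next: green.

```bash
cat >> h.py <<'E'
HUE={'blue':(105,130,90),'green':(45,85,60),'yellow':(20,33,100),'white':None}
def hub(color,exp,z=.054):
    c=K('wrist');a=shot('wrist');f,cx,cy,T=c
    q=T[:3,:3]@np.array(exp)+T[:3,3];r=np.hypot(q[0],q[1])+1e-9;th=np.arctan2(r,q[2]);e=np.array([cx+f*th*q[0]/r,cy+f*th*q[1]/r])
    h=cv2.cvtColor(a,cv2.COLOR_RGB2HSV)
    if color=='white': m=((h[...,1]<45)&(h[...,2]>110))
    else: l,u,s=HUE[color]; m=((h[...,0]>=l)&(h[...,0]<=u)&(h[...,1]>s)&(h[...,2]>40))
    n,L,st,ce=cv2.connectedComponentsWithStats(m.astype(np.uint8))
    for i in range(1,n):
        if st[i,4]<150: continue
        P=np.argwhere(L==i)[:,::-1]; (u,v),rad=cv2.minEnclosingCircle(P.astype(np.float32))
        if np.hypot(u-e[0],v-e[1])<70: print(color,'exp',e.round(),'px',round(u),round(v),'r',round(rad,1),'area',st[i,4],'->',onz(c,u,v,z,True).round(4))
    cv2.imwrite('pics/last.png',a[:,:,::-1])
E
python3 -m crank '[{"gripper":85,"travel":[0,0,0],"twist":[0,0,-0.118]},{"gripper":85,"travel":[0,0,0],"twist":[0,0,-0.119]},{"gripper":85,"travel":[-13.8,51,0],"twist":[0,0,0]},{"gripper":85,"travel":[-13.8,51,0],"twist":[0,0,0]},{"gripper":85,"travel":[-13.8,51,0],"twist":[0,0,0]},{"gripper":85,"travel":[-13.8,51,0],"twist":[0,0,0]},{"gripper":85,"travel":[-13.8,51,0],"twist":[0,0,0]},{"gripper":85,"travel":[-13.8,51,0],"twist":[0,0,0]},{"gripper":85,"travel":[-13.8,51,0],"twist":[0,0,0]},{"gripper":85,"travel":[0,0,0],"twist":[0,0,0]},{"gripper":85,"travel":[0,0,0],"twist":[0,0,0]}]'
python3 - <<'E'
from h import *
hub('green',[.509,.1935,.054]);go(.5095,.1935,-.003,185.4)
E
```

```text
time: 17.98
ee_pos: [0.5086, 0.1925, 0.0937]
tcp_rot: [179.6, -0.2, -174.6]
wrist_force: [-0.4, -1.2, -0.1]
opening: 0.0848
grasp_force: 0.0
green exp [323. 259.] px 323 208 r 27.3 area 1158 -> [0.4776 0.1907 0.054 ]
green exp [323. 259.] px 324 261 r 31.9 area 2603 -> [0.5104 0.1943 0.054 ]
t 18.02 turn first rz -0.001 then tool mm [-0.9  1.4 97.1] |xy| 2
```

```bash
python3 -m crank '[{"gripper":85,"travel":[-1.5,0.5,35],"twist":[0,0,0]},{"gripper":85,"travel":[0,0,35],"twist":[0,0,0]},{"gripper":85,"travel":[0,0,27],"twist":[0,0,0]},{"gripper":85,"travel":[0,0,0],"twist":[0,0,0]},{"gripper":40,"travel":[0,0,0],"twist":[0,0,0]},{"gripper":40,"travel":[0,0,0],"twist":[0,0,0]},{"gripper":40,"travel":[0,0,0],"twist":[0,0,0]},{"gripper":40,"travel":[0,0,0],"twist":[0,0,0]},{"gripper":40,"travel":[0,0,0],"twist":[0,0,0]},{"gripper":40,"travel":[0,0,0],"twist":[0,0,0]},{"gripper":40,"travel":[0,0,0],"twist":[0,0,0]}]' 40
python3 -c "
from h import *
go(.519,-.183,.095,171.8)"
```

```text
time: 19.4
ee_pos: [0.5115, 0.1943, 0.0]
tcp_rot: [179.6, 0.1, -174.6]
wrist_force: [-1.0, -2.1, 5.5]
opening: 0.0506
grasp_force: 41.8
t 19.4 turn first rz 0.237 then tool mm [ -61.2 -372.4  -95. ] |xy| 377
```

```bash
python3 -m crank '[{"gripper":40,"travel":[0,0,-30],"twist":[0,0,0]},{"gripper":40,"travel":[0,0,-40],"twist":[0,0,0]},{"gripper":40,"travel":[0,0,-30],"twist":[0,0,0.119]},{"gripper":40,"travel":[0,0,0],"twist":[0,0,0.118]},{"gripper":40,"travel":[-8.7,-53.2,0],"twist":[0,0,0]},{"gripper":40,"travel":[-8.7,-53.2,0],"twist":[0,0,0]},{"gripper":40,"travel":[-8.7,-53.2,0],"twist":[0,0,0]},{"gripper":40,"travel":[-8.7,-53.2,0],"twist":[0,0,0]},{"gripper":40,"travel":[-8.7,-53.2,0],"twist":[0,0,0]},{"gripper":40,"travel":[-8.7,-53.2,0],"twist":[0,0,0]},{"gripper":40,"travel":[-8.7,-53.2,0],"twist":[0,0,0]},{"gripper":40,"travel":[0,0,0],"twist":[0,0,0]}]'
python3 - <<'E'
from h import *
hub('green',[.519,-.183,.15],.151);go(.519,-.183,.003,171.8)
E
```

```text
time: 20.9
ee_pos: [0.5179, -0.1871, 0.0959]
tcp_rot: [179.6, -0.1, 171.6]
wrist_force: [-0.2, 1.5, -1.0]
opening: 0.0505
grasp_force: 42.1
green exp [333. 345.] px 322 340 r 50.6 area 5489 -> [ 0.5151 -0.1863  0.151 ]
t 20.95 turn first rz -0.003 then tool mm [-0.7  2.5 92.8] |xy| 3
```

```bash
python3 -m crank '[{"gripper":40,"travel":[-2.5,2.5,25],"twist":[0,0,0]},{"gripper":40,"travel":[0,0,25],"twist":[0,0,0]},{"gripper":40,"travel":[0,0,22],"twist":[0,0,0]},{"gripper":40,"travel":[0,0,15],"twist":[0,0,0]},{"gripper":40,"travel":[0,0,6],"twist":[0,0,0]},{"gripper":40,"travel":[0,0,0],"twist":[0,0,0]},{"gripper":40,"travel":[0,0,0],"twist":[0,0,0]}]'
python3 -m crank '[{"gripper":40,"travel":[0,0,2],"twist":[0,0,0]},{"gripper":40,"travel":[0,0,0],"twist":[0,0,0]},{"gripper":40,"travel":[0,0,0],"twist":[0,0,0]}]'
python3 -m crank '[{"gripper":40,"travel":[0,0,1],"twist":[0,0,0]},{"gripper":40,"travel":[0,0,0],"twist":[0,0,0]},{"gripper":40,"travel":[0,0,0],"twist":[0,0,0]}]'
```

```text
time: 21.82
ee_pos: [0.5211, -0.1812, 0.0032]
tcp_rot: [179.6, -0.1, 171.8]
wrist_force: [1.6, -0.0, -0.8]
opening: 0.0506
grasp_force: 42.1
time: 22.2
ee_pos: [0.5205, -0.1811, 0.0003]
tcp_rot: [179.6, -0.2, 171.8]
wrist_force: [-0.5, 0.4, -1.1]
opening: 0.0508
grasp_force: 42.1
time: 22.58
ee_pos: [0.5206, -0.1811, 0.0]
tcp_rot: [179.6, -0.2, 171.8]
wrist_force: [-3.5, 0.8, 6.5]
opening: 0.0507
grasp_force: 42.6
```

Green is seated at its pick height (7 N). Release, lift, go to yellow.

```bash
python3 -m crank '[{"gripper":40,"travel":[0,0,-0.7],"twist":[0,0,0]},{"gripper":85,"travel":[0,0,0],"twist":[0,0,0]},{"gripper":85,"travel":[0,0,0],"twist":[0,0,0]},{"gripper":85,"travel":[0,0,0],"twist":[0,0,0]},{"gripper":85,"travel":[0,0,0],"twist":[0,0,0]},{"gripper":85,"travel":[0,0,0],"twist":[0,0,0]},{"gripper":85,"travel":[0,0,-20],"twist":[0,0,0]},{"gripper":85,"travel":[0,0,-35],"twist":[0,0,0]},{"gripper":85,"travel":[0,0,-40],"twist":[0,0,0]},{"gripper":85,"travel":[0,0,0],"twist":[0,0,0]}]'
python3 - <<'E'
from h import *
hub('green',[.519,-.183,.054]);go(.5825,.2,.095,185.4)
E
```

```text
time: 23.82
ee_pos: [0.5225, -0.1824, 0.0984]
tcp_rot: [179.7, 0.1, 171.8]
wrist_force: [-0.1, 0.6, -0.0]
opening: 0.0851
grasp_force: 0.0
green exp [319. 250.] px 323 250 r 31.5 area 2187 -> [ 0.5196 -0.1804  0.054 ]
t 23.88 turn first rz -0.237 then tool mm [-96.6 374.6   1.3] |xy| 387
```

```bash
python3 -m crank '[{"gripper":85,"travel":[0,0,0],"twist":[0,0,-0.118]},{"gripper":85,"travel":[0,0,0],"twist":[0,0,-0.119]},{"gripper":85,"travel":[-13.7,53.5,0],"twist":[0,0,0]},{"gripper":85,"travel":[-13.7,53.5,0],"twist":[0,0,0]},{"gripper":85,"travel":[-13.7,53.5,0],"twist":[0,0,0]},{"gripper":85,"travel":[-13.7,53.5,0],"twist":[0,0,0]},{"gripper":85,"travel":[-13.7,53.5,0],"twist":[0,0,0]},{"gripper":85,"travel":[-13.7,53.5,0],"twist":[0,0,0]},{"gripper":85,"travel":[-13.7,53.5,0],"twist":[0,0,0]},{"gripper":85,"travel":[0,0,0],"twist":[0,0,0]},{"gripper":85,"travel":[0,0,0],"twist":[0,0,0]}]'
python3 - <<'E'
from h import *
hub('yellow',[.5825,.2,.054]);go(.5825,.2,-.002,185.4)
E
```

```text
time: 25.25
ee_pos: [0.5805, 0.1998, 0.0963]
tcp_rot: [179.6, -0.2, -174.6]
wrist_force: [0.1, -1.2, 0.0]
opening: 0.085
grasp_force: 0.0
yellow exp [321. 260.] px 320 210 r 27.0 area 1034 -> [0.5511 0.1966 0.054 ]
yellow exp [321. 260.] px 321 259 r 31.9 area 2616 -> [0.5821 0.2002 0.054 ]
t 25.3 turn first rz -0.001 then tool mm [-1.9  0.6 98.7] |xy| 2
```

```bash
python3 -m crank '[{"gripper":85,"travel":[-1.5,0,35],"twist":[0,0,0]},{"gripper":85,"travel":[0,0,35],"twist":[0,0,0]},{"gripper":85,"travel":[0,0,28],"twist":[0,0,0]},{"gripper":85,"travel":[0,0,0],"twist":[0,0,0]},{"gripper":40,"travel":[0,0,0],"twist":[0,0,0]},{"gripper":40,"travel":[0,0,0],"twist":[0,0,0]},{"gripper":40,"travel":[0,0,0],"twist":[0,0,0]},{"gripper":40,"travel":[0,0,0],"twist":[0,0,0]},{"gripper":40,"travel":[0,0,0],"twist":[0,0,0]},{"gripper":40,"travel":[0,0,0],"twist":[0,0,0]},{"gripper":40,"travel":[0,0,0],"twist":[0,0,0]}]' 40
python3 -c "
from h import *
go(.594,-.1925,.095,171.8)"
```

```text
time: 26.68
ee_pos: [0.5835, 0.2011, 0.0018]
tcp_rot: [179.6, 0.1, -174.6]
wrist_force: [-1.8, -2.1, 6.4]
opening: 0.0506
grasp_force: 42.0
t 26.68 turn first rz 0.237 then tool mm [ -66.5 -388.   -93.2] |xy| 394
```

```bash
python3 -m crank '[{"gripper":40,"travel":[0,0,-30],"twist":[0,0,0]},{"gripper":40,"travel":[0,0,-40],"twist":[0,0,0]},{"gripper":40,"travel":[0,0,-30],"twist":[0,0,0.119]},{"gripper":40,"travel":[0,0,0],"twist":[0,0,0.118]},{"gripper":40,"travel":[-9.5,-55.4,0],"twist":[0,0,0]},{"gripper":40,"travel":[-9.5,-55.4,0],"twist":[0,0,0]},{"gripper":40,"travel":[-9.5,-55.4,0],"twist":[0,0,0]},{"gripper":40,"travel":[-9.5,-55.4,0],"twist":[0,0,0]},{"gripper":40,"travel":[-9.5,-55.4,0],"twist":[0,0,0]},{"gripper":40,"travel":[-9.5,-55.4,0],"twist":[0,0,0]},{"gripper":40,"travel":[-9.5,-55.4,0],"twist":[0,0,0]},{"gripper":40,"travel":[0,0,0],"twist":[0,0,0]}]'
python3 - <<'E'
from h import *
hub('yellow',[.594,-.1925,.15],.151);go(.5945,-.1917,.003,171.8)
E
```

```text
time: 28.18
ee_pos: [0.593, -0.1969, 0.0971]
tcp_rot: [179.6, -0.2, 171.6]
wrist_force: [-0.0, 0.5, 0.1]
opening: 0.0504
grasp_force: 41.9
yellow exp [333. 343.] px 323 338 r 50.3 area 5523 -> [ 0.5901 -0.1959  0.151 ]
t 28.23 turn first rz -0.003 then tool mm [-0.9  3.4 94.2] |xy| 4
```

```bash
python3 -m crank '[{"gripper":40,"travel":[-1.5,2.5,25],"twist":[0,0,0]},{"gripper":40,"travel":[0,0,25],"twist":[0,0,0]},{"gripper":40,"travel":[0,0,22],"twist":[0,0,0]},{"gripper":40,"travel":[0,0,15],"twist":[0,0,0]},{"gripper":40,"travel":[0,0,6],"twist":[0,0,0]},{"gripper":40,"travel":[0,0,0],"twist":[0,0,0]},{"gripper":40,"travel":[0,0,0],"twist":[0,0,0]}]'
python3 -m crank '[{"gripper":40,"travel":[0,0,1.5],"twist":[0,0,0]},{"gripper":40,"travel":[0,0,0],"twist":[0,0,0]},{"gripper":40,"travel":[0,0,0],"twist":[0,0,0]}]'
python3 -m crank '[{"gripper":40,"travel":[0,0,1],"twist":[0,0,0]},{"gripper":40,"travel":[0,0,0],"twist":[0,0,0]},{"gripper":40,"travel":[0,0,0],"twist":[0,0,0]}]'
```

```text
time: 29.1
ee_pos: [0.5953, -0.1902, 0.0047]
tcp_rot: [179.6, -0.1, 171.8]
wrist_force: [0.2, 0.2, -0.2]
opening: 0.0507
grasp_force: 41.9
time: 29.48
ee_pos: [0.5948, -0.1902, 0.0023]
tcp_rot: [179.6, -0.2, 171.8]
wrist_force: [0.3, -0.1, -0.7]
opening: 0.0508
grasp_force: 41.9
time: 29.85
ee_pos: [0.5949, -0.1902, 0.0018]
tcp_rot: [179.6, -0.2, 171.8]
wrist_force: [-1.9, -0.4, 6.2]
opening: 0.0505
grasp_force: 42.3
```

```bash
python3 -m crank '[{"gripper":40,"travel":[0,0,-0.6],"twist":[0,0,0]},{"gripper":85,"travel":[0,0,0],"twist":[0,0,0]},{"gripper":85,"travel":[0,0,0],"twist":[0,0,0]},{"gripper":85,"travel":[0,0,0],"twist":[0,0,0]},{"gripper":85,"travel":[0,0,0],"twist":[0,0,0]},{"gripper":85,"travel":[0,0,0],"twist":[0,0,0]},{"gripper":85,"travel":[0,0,-20],"twist":[0,0,0]},{"gripper":85,"travel":[0,0,-35],"twist":[0,0,0]},{"gripper":85,"travel":[0,0,-40],"twist":[0,0,0]},{"gripper":85,"travel":[0,0,0],"twist":[0,0,0]}]'
python3 - <<'E'
from h import *
hub('yellow',[.593,-.193,.054]);go(.657,.207,.097,185.4);print(bot.get_obs()['q'])
E
```

```text
time: 31.1
ee_pos: [0.597, -0.1915, 0.1023]
tcp_rot: [179.7, 0.2, 171.8]
wrist_force: [-0.2, -0.3, -0.2]
opening: 0.0848
grasp_force: 0.0
yellow exp [317. 247.] px 323 248 r 31.2 area 2169 -> [ 0.5937 -0.1896  0.054 ]
t 31.15 turn first rz -0.237 then tool mm [-98.  390.7   2.8] |xy| 403
[-17.96216523  14.65019578   9.84607129  85.21756534   0.3525323
  -9.76554845]
```

```bash
python3 -m crank '[{"gripper":85,"travel":[0,0,0],"twist":[0,0,-0.118]},{"gripper":85,"travel":[0,0,0],"twist":[0,0,-0.119]},{"gripper":85,"travel":[-13.9,55.8,0],"twist":[0,0,0]},{"gripper":85,"travel":[-13.9,55.8,0],"twist":[0,0,0]},{"gripper":85,"travel":[-13.9,55.8,0],"twist":[0,0,0]},{"gripper":85,"travel":[-13.9,55.8,0],"twist":[0,0,0]},{"gripper":85,"travel":[-13.9,55.8,0],"twist":[0,0,0]},{"gripper":85,"travel":[-13.9,55.8,0],"twist":[0,0,0]},{"gripper":85,"travel":[-13.9,55.8,0],"twist":[0,0,0]},{"gripper":85,"travel":[0,0,0],"twist":[0,0,0]},{"gripper":85,"travel":[0,0,0],"twist":[0,0,0]}]'
python3 - <<'E'
from h import *
hub('white',[.657,.207,.054]);go(.657,.207,-.001,185.4)
E
```

```text
time: 32.52
ee_pos: [0.6547, 0.207, 0.0987]
tcp_rot: [179.6, -0.2, -174.6]
wrist_force: [-0.2, -0.7, -0.5]
opening: 0.085
grasp_force: 0.0
white exp [321. 258.] px 318 212 r 27.1 area 987 -> [0.6276 0.2028 0.054 ]
white exp [321. 258.] px 320 263 r 30.4 area 2035 -> [0.6601 0.2068 0.054 ]
white exp [321. 258.] px 318 321 r 24.2 area 1071 -> [0.7019 0.2091 0.054 ]
t 32.58 turn first rz -0.001 then tool mm [ -2.1   0.4 100.1] |xy| 2
```

```bash
python3 -m crank '[{"gripper":85,"travel":[-4,0,35],"twist":[0,0,0]},{"gripper":85,"travel":[0,0,35],"twist":[0,0,0]},{"gripper":85,"travel":[0,0,28],"twist":[0,0,0]},{"gripper":85,"travel":[0,0,0],"twist":[0,0,0]},{"gripper":40,"travel":[0,0,0],"twist":[0,0,0]},{"gripper":40,"travel":[0,0,0],"twist":[0,0,0]},{"gripper":40,"travel":[0,0,0],"twist":[0,0,0]},{"gripper":40,"travel":[0,0,0],"twist":[0,0,0]},{"gripper":40,"travel":[0,0,0],"twist":[0,0,0]},{"gripper":40,"travel":[0,0,0],"twist":[0,0,0]},{"gripper":40,"travel":[0,0,0],"twist":[0,0,0]}]' 40
python3 -c "
from h import *
go(.6685,-.2018,.095,171.8)"
```

```text
time: 33.95
ee_pos: [0.6601, 0.2083, 0.004]
tcp_rot: [179.6, 0.1, -174.6]
wrist_force: [-0.8, -1.8, 6.8]
opening: 0.0504
grasp_force: 42.0
t 33.95 turn first rz 0.237 then tool mm [ -66.8 -404.7  -91. ] |xy| 410
```

```bash
python3 -m crank '[{"gripper":40,"travel":[0,0,-30],"twist":[0,0,0]},{"gripper":40,"travel":[0,0,-40],"twist":[0,0,0]},{"gripper":40,"travel":[0,0,-30],"twist":[0,0,0.119]},{"gripper":40,"travel":[0,0,0],"twist":[0,0,0.118]},{"gripper":40,"travel":[-9.6,-57.8,0],"twist":[0,0,0]},{"gripper":40,"travel":[-9.6,-57.8,0],"twist":[0,0,0]},{"gripper":40,"travel":[-9.6,-57.8,0],"twist":[0,0,0]},{"gripper":40,"travel":[-9.6,-57.8,0],"twist":[0,0,0]},{"gripper":40,"travel":[-9.6,-57.8,0],"twist":[0,0,0]},{"gripper":40,"travel":[-9.6,-57.8,0],"twist":[0,0,0]},{"gripper":40,"travel":[-9.6,-57.8,0],"twist":[0,0,0]},{"gripper":40,"travel":[0,0,0],"twist":[0,0,0]}]'
python3 - <<'E'
from h import *
hub('white',[.6685,-.2018,.15],.151);go(.669,-.2008,.005,171.8)
E
```

```text
time: 35.45
ee_pos: [0.6677, -0.2069, 0.0989]
tcp_rot: [179.6, -0.2, 171.5]
wrist_force: [0.1, 0.8, -0.2]
opening: 0.0508
grasp_force: 42.0
white exp [335. 340.] px 323 338 r 48.4 area 4685 -> [ 0.6663 -0.2062  0.151 ]
t 35.5 turn first rz -0.003 then tool mm [-0.5  4.  93.9] |xy| 4
```

```bash
python3 -m crank '[{"gripper":40,"travel":[-0.5,3,25],"twist":[0,0,0]},{"gripper":40,"travel":[0,0,25],"twist":[0,0,0]},{"gripper":40,"travel":[0,0,22],"twist":[0,0,0]},{"gripper":40,"travel":[0,0,15],"twist":[0,0,0]},{"gripper":40,"travel":[0,0,6],"twist":[0,0,0]},{"gripper":40,"travel":[0,0,0],"twist":[0,0,0]},{"gripper":40,"travel":[0,0,0],"twist":[0,0,0]}]'
python3 -m crank '[{"gripper":40,"travel":[0,0,1.5],"twist":[0,0,0]},{"gripper":40,"travel":[0,0,0],"twist":[0,0,0]},{"gripper":40,"travel":[0,0,0],"twist":[0,0,0]}]'
python3 -m crank '[{"gripper":40,"travel":[0,0,1],"twist":[0,0,0]},{"gripper":40,"travel":[0,0,0],"twist":[0,0,0]},{"gripper":40,"travel":[0,0,0],"twist":[0,0,0]}]'
```

```text
time: 36.38
ee_pos: [0.6693, -0.199, 0.0066]
tcp_rot: [179.6, -0.1, 171.8]
wrist_force: [0.0, 0.8, -0.2]
opening: 0.0504
grasp_force: 42.0
time: 36.75
ee_pos: [0.6688, -0.199, 0.0042]
tcp_rot: [179.6, -0.2, 171.8]
wrist_force: [-0.4, 0.0, -0.5]
opening: 0.0507
grasp_force: 42.0
time: 37.12
ee_pos: [0.6688, -0.199, 0.004]
tcp_rot: [179.6, -0.2, 171.8]
wrist_force: [-2.7, 0.2, 5.5]
opening: 0.0509
grasp_force: 42.5
```

Seated. Release, lift, back off and look.

```bash
python3 -m crank '[{"gripper":40,"travel":[0,0,-0.6],"twist":[0,0,0]},{"gripper":85,"travel":[0,0,0],"twist":[0,0,0]},{"gripper":85,"travel":[0,0,0],"twist":[0,0,0]},{"gripper":85,"travel":[0,0,0],"twist":[0,0,0]},{"gripper":85,"travel":[0,0,0],"twist":[0,0,0]},{"gripper":85,"travel":[0,0,0],"twist":[0,0,0]},{"gripper":85,"travel":[0,0,-20],"twist":[0,0,0]},{"gripper":85,"travel":[0,0,-35],"twist":[0,0,0]},{"gripper":85,"travel":[0,0,-40],"twist":[0,0,0]},{"gripper":85,"travel":[0,0,-40],"twist":[0,0,0]},{"gripper":85,"travel":[0,0,0],"twist":[0,0,0]}]'
python3 -m crank '[{"gripper":85,"travel":[30,45,0],"twist":[0,0,0]},{"gripper":85,"travel":[30,45,0],"twist":[0,0,0]},{"gripper":85,"travel":[30,45,0],"twist":[0,0,0]},{"gripper":85,"travel":[30,45,0],"twist":[0,0,0]},{"gripper":85,"travel":[0,0,0],"twist":[0,0,0]}]'
python3 - <<'E'
from h import *
b=shot('scene');a=shot('top')
cv2.imwrite('pics/end.png',np.hstack([cv2.resize(b[140:250,160:320],(560,385)),cv2.resize(a[110:360,420:520],(154,385))])[:,:,::-1])
E
```

```text
time: 38.5
ee_pos: [0.6707, -0.2004, 0.1446]
tcp_rot: [179.7, 0.2, 171.8]
wrist_force: [0.5, 0.4, -0.3]
opening: 0.0854
grasp_force: 0.0
time: 39.12
ee_pos: [0.5746, -0.0019, 0.1412]
tcp_rot: [179.6, -0.2, 172.0]
wrist_force: [1.2, 0.0, 0.1]
opening: 0.085
grasp_force: 0.0
```

View pics/end.png

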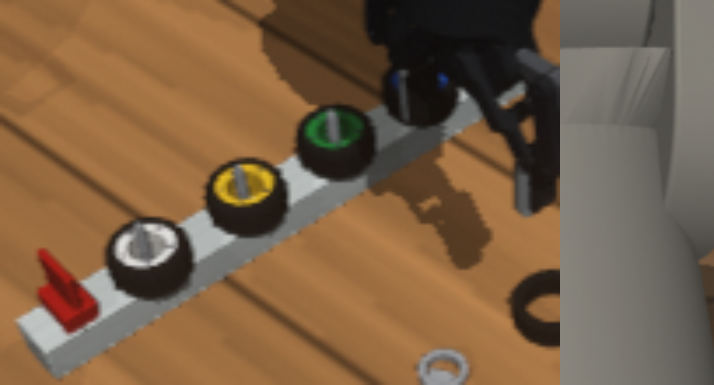

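The scene crop shows white (150,257) next to the flag, then yellow (246,196), green (336,141) and blue (420,93). All lie flat with the spindles through them, and the gripper is clear.

```bash
python3 -c "
from h import *
print(bot.job_done())"
```

```text
the job is handed in; nothing more can be done
None
```

All four wheels are on the fitting rack in reverse order (white nearest the flag, then yellow, green, blue), each lying flat and released; the job was handed in at about 39 s, and no verdict was returned.

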